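# Load a glue barrel under the sprung clamp bar of a dispensing stand

## Task

Load the yellow glue barrel into the blue cradle of the dispensing stand. Take the clamp bar by its red knob, pull it up against its spring until you feel the soft stop at the top of its guide (no harder), turn it aside and let it rest on its ledge; lay the barrel down in the cradle with its orange collar in the slot, then bring the bar back over the barrel and lower it gently by hand, never letting it snap down, so that it clamps the barrel. Leave the cup, the wreath and the wooden star alone.

Things in the scene. Friction and masses are not known exactly. Their poses are not given: they have to be found in the camera images.
- stand: Fixed dispensing stand. Origin: on the table under the cradle's middle; x along the cradle, y from cradle to clamp pillar (post axis at y 70). Steel foot 150 x 165 mm, 8 thick (y -52..113). Blue upright V supports, open to the top, at x -41..-30, 30..41 and 49..55: tops at z 31, 26 mm either side of the axis. Fingers fit down beside a barrel at x 0. Blue shroud round the post: 92 high, radius 27.
- cradle (a point): Point on the axis where the barrel's axis lies when it is seated, midway along the cradle, 32 mm over the table; its axes are parallel to the stand's (x along the barrel).
- slot (a point): Point on the seated barrel's axis at the middle of the collar slot (the 8 mm gap between the last two V supports), 45 mm along the stand's +x from cradle; axes as the stand's. A collar that misses the gap rides on a support, 5 mm too high.
- pillar: Fixed steel post, radius 6 mm, top at 101 mm, that carries the clamp bar. Origin: on the table on its axis; axes as the stand's. A guide hidden in the shroud has a rubber ledge and, 5 mm of lift higher, a rubber top stop. Their height is set differently each time and is not measured: feel for it. Over 25 N of the bar against ledge, stop or guide damages it (only about 5 N sideways at the knob).
- lift (a joint): Height (m) of the clamp bar above its lowest place (there its underside is at 41 mm). Spring and weight (0.2 kg) push it down with 6 N at 0, plus 1 N per 10 mm. Hidden ledge at 0.011 to 0.029, rubber top stop 0.005 above that (0.016 to 0.034; about 10 N per mm). Only above the ledge can it turn past 0.2 rad. It rests at about 0.0055 on a seated barrel.
- turn (a joint): Turn in rad of the bar about the post, clockwise from above positive, 0 to 1.75. At 0 it points along the stand's -y, square across the cradle; at pi/2 along the stand's -x, aside. Friction 0.05 N m. Beyond about 0.3 rad the bar rests on the ledge when let go, and stays; turned back under about 0.2 rad it is off the ledge and must be held, or it snaps down.
- knob (a point): Middle of the upright neck of the red knob, which stands on the bar 70 mm from the post's axis. Neck 16 mm in diameter, 30 high; this point is 73 mm over the table with the bar down, 8 mm under the head (25 mm diameter, 6 thick) and 22 mm over the bar (16 wide, 10 thick). The knob is round: fingers may turn about it.
- barrel: Loose sealed yellow plastic barrel, 30 mm diameter, 115 long (x -55 to 60), about 0.12 kg. Origin on its axis near its middle; x along the axis to the collar end, z up at the start. Black nozzle (10 mm diameter, 18 long) at the -x end; orange collar, 40 mm diameter, 5 thick, at x 45. Starts in the wooden rack, axis 32 mm over the table.
- collar (a point): Point on the barrel's axis at the middle of its orange collar, 45 mm along the barrel's +x from its origin.
- rack: Fixed light wood rack where the barrel lies at the start: base 90 x 50 mm, 8 thick, V supports at x -38..-26 and 26..37, tops at z 31; between them fingers can reach down beside the barrel. Origin on the table under its middle, x along the barrel.
- cup: Loose white paper cup, 72 mm wide, 85 mm high, standing; leave alone. Origin under its base.
- wreath: Loose red wreath lying flat, about 138 mm across, 28 mm high; leave alone. Origin under its middle.
- star: Loose wooden star ornament lying flat, about 64 mm across, 12 mm thick; leave alone. Origin under its middle.
Not all that is in view belongs to the job. There is more than one size of the barrel; the one meant has the size given above.

How it is judged (in metres and radians):
On the way, in this order (a step that is already met when the one before it is completed fails the run):
1. the clamp bar is turned well aside (over 1.1 rad) and rests on its ledge, let go (value of joint turn above 1.1 rad and value of joint lift above 0.008 m and contact force between pillar and stand above 2 N and contact force between the fingers and pillar below 0.2 N), for 0.2 s.
2. the barrel lies in the cradle with its collar in the slot while the bar is still aside (over 0.8 rad) (value of joint turn above 0.8 rad and distance between collar and slot below 0.003 m and angle between the x axis of barrel and the x axis of stand, either way round below 0.05 rad and contact force between the fingers and barrel below 0.2 N), for 0.2 s.
At the end, for the whole second after the job is handed in: The barrel lies in the cradle with its collar in the slot (collar centre within 3 mm of the slot point, axis within 0.05 rad of the cradle's), the bar is turned back square over it (within 0.15 rad) and is down on it (lift 3.5 to 8.5 mm, pressing with over 2 N), everything released and at rest (distance between collar and slot below 0.003 m and angle between the x axis of barrel and the x axis of stand, either way round below 0.05 rad and value of joint turn below 0.15 rad and value of joint lift between 0.0035 and 0.0085 m and contact force between pillar and barrel above 2 N and linear speed of barrel below 0.02 m/s); the robot touches nothing.
It fails at once if the bar snaps down (faster than 0.25 m/s) (velocity of joint lift below -0.25 m/s).
It fails at once if the bar is wrenched against its guide, ledge or top stop (over 25 N) (contact force between pillar and stand above 25 N).
It fails at once if the barrel is rammed into the cradle (over 25 N) (contact force between barrel and stand above 25 N).
It fails at once if the cup, the wreath or the star is moved more than 15 mm or the cup tipped (distance of any of cup, wreath, star from where it was at the start of the episode above 0.015 m or angle between cup's own z axis and vertical above 0.3 rad).
It also fails if it takes over 72 s, if anything falls off the work surface, if the arm or the gripper's body presses on something with over 40 N, if the wrist force passes 120 N, or if a joint passes its speed limit or range.

## Robot

A 6-joint arm with a two-finger parallel gripper is mounted at the origin on the work surface. World frame = base frame: x ahead of the robot, y to its left, z up, the work surface at z = 0. Lengths are in m, angles in degrees, forces in N, time in s.
With the tool pointing down it reaches from about 0.225 to 0.875 m from the base axis. Payload 3.4 kg.
Tool frame: the origin (TCP) lies at the very end of the fingers, on their centre line; the grasp point (between the pads) lies env.pinch_z behind it (env.pinch_z is the distance from the TCP to the grasp point, in m); z points along the fingers, y is the direction in which the jaws open and shut (so a half turn about z gives the same grasp; the last joint's range is limited). The gripper opens to 85 mm and grips with 20 to 120 N. Pads are 22 mm wide; open, the fingers measure 114 mm over their backs; the gripper's body (76 mm by 85 mm) begins 54 mm behind the grasp point. The pads swing forward as they close: fully open they stand 13 mm farther back than shut.
Start: joints at [-77.177, 15.808, 86.224, -0, 77.962, -6.933], TCP at [0.194, -0.541, 0.231] pointing down, gripper open.
Joint ranges: [-165.64, 165.64], [-43.16, 119.46], [12.63, 154.43], [-67.54, 247.53], [6.08, 155.33], [-154.97, 154.97]. Speed limits (degrees/s): [147.25, 147.25, 180, 180, 180, 180].

## Interface

Orientations are given as a 3x3 rotation matrix whose columns are the frame's x, y, z axes.
In Python, from station import env gives the robot as it stands.
- The arm moves only by the tool step_arm, never from a script. Its arguments are lists of equal length, an entry for each row: "travel": the shift along the world's x, y, z in cm, a list of three; "twist": the turn, a rotation vector about the world's x, y, z in rad, a list of three; "claw": the gripper command: -1 is shut, 1 is fully open, values between are in proportion. A call has 1 to 5 rows; each row is the pose to reach, as a shift and turn from the pose commanded when the call began; what a row does not reach only later rows make up. A row lasts 1/8 s, in which the tool goes at most 62.5 mm and 10.7 degrees, less where a joint would pass 70% of its speed; a pose out of reach is approached as far as the arm can. A call with a gripper value outside its range is refused whole. The fingers move at their own pace and stop on an object; "grip_force" is the grip in N (left out, the last holds). Time passes only in rows, so rows that repeat a pose let the fingers close. It gives the time, the measured TCP pose, the force and the opening at its end, in the units of the state.
- env.get_state(): the state, without advancing time (a new reading comes with each control period).
- env.read_camera(name): name is "scene" or "top" or "wrist"; returns the picture (420x560x3 uint8, red, green, blue); there is no depth.
- env.camera_model(name): a dict with "intrinsics" (3x3 intrinsics, pixels), "xyz" and "attitude" of the camera in the world; the wrist camera has in their place "T_tool_cam" (4x4, takes a point from camera to tool coordinates, whose origin is the TCP and whose axes are the flange's). Camera axes: x right, y up, looking along -z (the intrinsics and any distortion apply to the point x, -y, -z); pixel columns grow to the right and rows downward; lengths in m; the calibration is good to about 2 mm. A picture is of the moment at which its call begins: read the wrist's pose just before it. camera_model takes no time and is no camera call.
- env.close_job(): hands the job in, once; it reports no verdict.
The state is a dict: "time": time; "qpos": joint angles; "qd": joint speeds; "joint_efforts": joint torques, N m; "eef_pos": TCP position; "tcp_rot": TCP orientation; "force": force on the tool from outside, world axes, zero at the start; "ft_torque": the same for the moment, N m; "gripper_width": finger opening in m.
Only numpy, scipy, OpenCV 4.12 (cv2) and the standard library are available. Lean on these libraries where they do the work, as an engineer would, in place of code of your own. Each camera call takes 0.05 s, during which the arm holds its last target. There are 200 camera calls.

## Working session

There is one attempt and no reset: what is moved stays moved. The work goes in short steps, Python scripts to look and compute and a tool call to move; the robot and the scene stay as the last step left them, time stands still between calls to the robot, and variables do not carry over. Pictures are saved under pics/ and viewed, about 8 in all and at most 12, crops included, and the job is handed in when it is done.

Besides the shell and the picture viewer there is one more tool, called after "Call:" by a JSON object that holds its "method" and its "body". step_arm: Moves the arm, as the interface text tells. Its arguments: {"type":"object","properties":{"travel":{"type":"array"},"twist":{"type":"array"},"claw":{"type":"array"},"grip_force":{"type":"number"}},"required":["travel","twist","claw"]}

```bash
ls; mkdir -p pics; cat > h.py <<'E'
import numpy as np,cv2
from station import env
def cam(n):
    m=env.camera_model(n)
    if n=='wrist':
        s=env.get_state();T=np.eye(4);T[:3,:3]=s['tcp_rot'];T[:3,3]=s['eef_pos']
        M=T@np.array(m['T_tool_cam']);return np.array(m['intrinsics']),M[:3,:3],M[:3,3],m
    return np.array(m['intrinsics']),np.array(m['attitude']),np.array(m['xyz']),m
def ray(c,u,v):
    K,R,t,_=c;p=np.linalg.solve(K,[u,v,1.]);return t,R@np.array([p[0],-p[1],-p[2]])
def onz(c,u,v,z):
    t,d=ray(c,u,v);return t+d*(z-t[2])/d[2]
def proj(c,P):
    K,R,t,_=c;q=R.T@(np.asarray(P)-t);q=K@np.array([q[0],-q[1],-q[2]]);return q[:2]/q[2]
def save(n,im): cv2.imwrite('pics/'+n+'.png',cv2.cvtColor(im,cv2.COLOR_RGB2BGR))
E
python3 - <<'E'
from h import *
print(env.get_state(), env.pinch_z)
ims=[]
for n in('scene','top','wrist'):
    print(n,env.camera_model(n)); im=env.read_camera(n);np.save(n+'.npy',im);save(n,im)
E
```

```text
pics
{'time': 0.0, 'qpos': array([-7.71786292e+01,  1.58481732e+01,  8.62963004e+01, -2.09868430e-04,
        7.79619165e+01, -6.93312553e+00]), 'qd': array([-0.01262252,  0.06091684,  0.04959411, -0.00020978,  0.0313155 ,
       -0.04135724]), 'joint_efforts': array([ 1.14975624e-03, -4.16772652e+01, -2.45803034e+01, -2.80065865e-05,
        1.10592420e-02,  2.80722850e-05]), 'eef_pos': array([ 0.19421523, -0.54063768,  0.23042672]), 'tcp_rot': array([[ 9.41149281e-01,  3.37990915e-01, -4.15552230e-04],
       [ 3.37991098e-01, -9.41147567e-01,  1.80976427e-03],
       [ 2.20587911e-04, -1.84371130e-03, -9.99998276e-01]]), 'force': array([ 0.08043325, -0.60721172,  0.55930885]), 'ft_torque': array([-0.00279546,  0.01594277, -0.04075593]), 'gripper_width': 0.08526717482071697} 0.0187
scene {'intrinsics': array([[399.8218888 ,   0.        , 274.97197457],
       [  0.        , 399.8218888 , 214.0587919 ],
       [  0.        ,   0.        ,   1.        ]]), 'xyz': array([ 0.95386928, -0.61247825,  1.1883119 ]), 'attitude': array([[ 0.83584238, -0.47256176,  0.27937947],
       [ 0.548
[... 302 characters left out ...]
0972122]), 'attitude': array([[-0.02058474,  0.98335642, -0.18051709],
       [-0.99972131, -0.01815784,  0.01508653],
       [ 0.01155764,  0.18077733,  0.98345614]])}
wrist {'intrinsics': array([[290.71344132,   0.        , 280.1974475 ],
       [  0.        , 290.71344132, 206.59721315],
       [  0.        ,   0.        ,   1.        ]]), 'T_tool_cam': array([[ 1.64205904e-03,  9.51786859e-01,  3.06755732e-01,
         7.88559376e-02],
       [ 9.99998469e-01, -1.37718330e-03, -1.07991971e-03,
        -1.78388311e-04],
       [-6.05394517e-04,  3.06757035e-01, -9.51787663e-01,
        -1.42579516e-01],
       [ 0.00000000e+00,  0.00000000e+00,  0.00000000e+00,
         1.00000000e+00]])}
```

View pics/top.png

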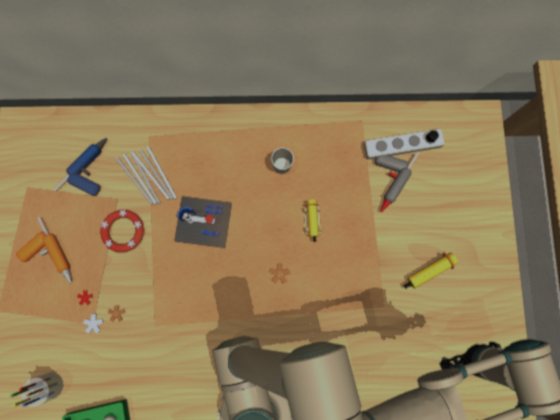

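View pics/scene.png

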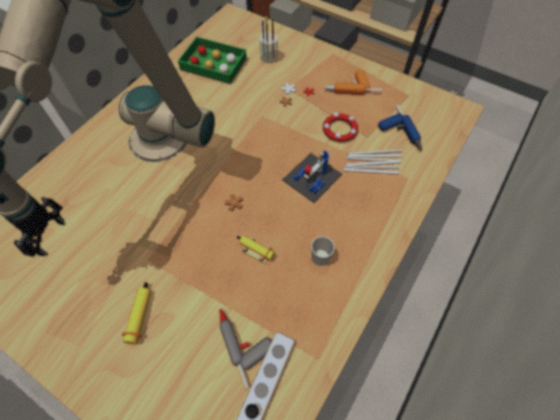

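Candidates for the barrel: the small one in the rack at top (314,220), and the larger one lying on the table at top (432,270). The description (in a wooden rack, 115 mm long) fits the one at (314,220). I'll check this in a close crop, with the stand beside it.

```bash
python3 - <<'E'
from h import *
t=np.load('top.npy');s=np.load('scene.npy')
a=cv2.resize(t[185:260,165:340],None,fx=4.5,fy=4.5,interpolation=cv2.INTER_CUBIC)[:, :787]
b=cv2.resize(s[145:275,225:345],None,fx=2.0,fy=2.0,interpolation=cv2.INTER_CUBIC)
c=np.zeros((600,790,3),np.uint8);c[:a.shape[0],:a.shape[1]]=a
c[340:600,:240]=b
d=cv2.resize(s[145:205,280:345],None,fx=4,fy=4,interpolation=cv2.INTER_CUBIC);c[340:580,250:510]=d
d=cv2.resize(s[230:265,230:280],None,fx=5,fy=5,interpolation=cv2.INTER_CUBIC);c[340:515,520:770]=d
save('crop1',c)
ct=cam('top');cs=cam('scene')
hsv=cv2.cvtColor(t,cv2.COLOR_RGB2HSV);m=cv2.inRange(hsv,(24,150,100),(34,255,255))
cn,_=cv2.findContours(m,0,2)
for k in cn:
    if cv2.contourArea(k)>40:
        (u,v),sz,an=cv2.minAreaRect(k);print('yellow',u,v,sz,an,onz(ct,u,v,.035)); 
        bx=cv2.boxPoints(((u,v),sz,an));print([onz(ct,*q,.035)[:2].round(4) for q in bx])
for n,u,v,z in(('cup',282,160,.06),('wreath',122,231,.02),('star',279,272,.01),('stand',204,221,.02)):print(n,onz(ct,u,v,z))
E
```

```text
yellow 430.2694396972656 272.1761474609375 (11.085160255432129, 43.62083053588867) 59.74356460571289 [ 0.41464881 -0.55199361  0.035     ]
[array([ 0.3969, -0.4831]), array([ 0.4626, -0.6064]), array([ 0.4325, -0.6213]), array([ 0.3673, -0.4983])]
yellow 312.7410888671875 220.37562561035156 (31.063711166381836, 7.837175369262695) 85.91438293457031 [ 0.5847456  -0.19137531  0.035     ]
[array([ 0.6341, -0.1771]), array([ 0.6354, -0.202 ]), array([ 0.536 , -0.2055]), array([ 0.5347, -0.1808])]
cup [ 0.77726274 -0.09775448  0.06      ]
wreath [0.56437224 0.41374613 0.02      ]
star [ 0.4258807  -0.08148685  0.01      ]
stand [0.59162126 0.1544574  0.02      ]
```

View pics/crop1.png

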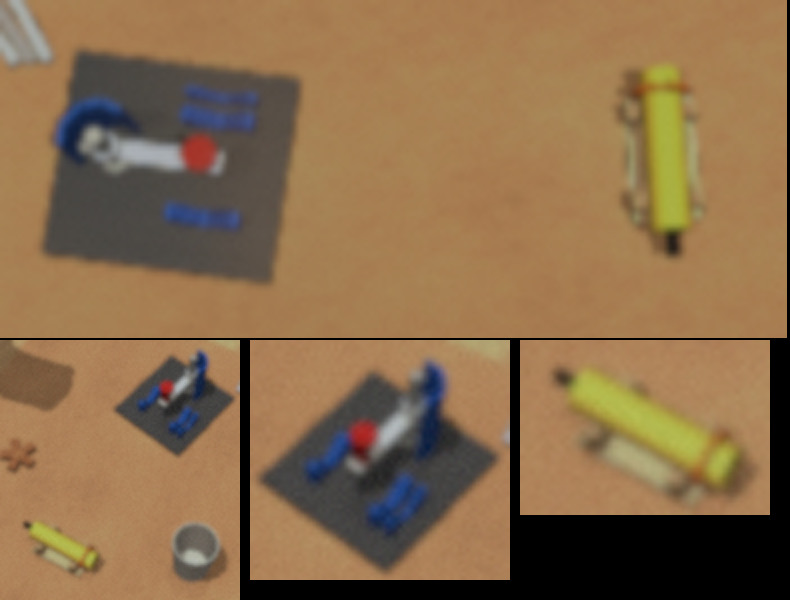

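The barrel meant is at crop (662,150): it lies in the rack, its orange collar is toward world +x, and its nozzle is toward the robot. The other candidate is about 140 mm long, so it's a decoy. The stand's slot supports are on the +x side. Next I measure poses.

```bash
python3 - <<'E'
from h import *
ct=cam('top');cs=cam('scene')
t=np.load('top.npy');s=np.load('scene.npy')
def best(m,box):
    k=np.zeros_like(m);x0,y0,x1,y1=box;k[y0:y1,x0:x1]=m[y0:y1,x0:x1]
    return k
for c,im,box in((ct,t,(165,185,245,260)),(cs,s,(275,140,350,210))):
    hsv=cv2.cvtColor(im,cv2.COLOR_RGB2HSV)
    m=best(((hsv[...,1]<90)&(hsv[...,2]<125)).astype(np.uint8)|cv2.inRange(hsv,(100,120,0),(135,255,255))//255,box)
    m=cv2.morphologyEx(m,cv2.MORPH_CLOSE,np.ones((9,9)))
    cn=max(cv2.findContours(m,0,2)[0],key=cv2.contourArea)
    # rectify onto plane z=.008
    P=np.array([onz(c,*q[0],.008)[:2] for q in cn])*1000
    h=cv2.convexHull(P.astype(np.float32));r=cv2.minAreaRect(h);print('foot',r)
    r_=best(cv2.inRange(hsv,(0,170,90),(6,255,255))|cv2.inRange(hsv,(174,170,90),(180,255,255)),box)
    M=cv2.moments(r_,True);print('red',M['m00'],M['m10']/M['m00'],M['m01']/M['m00'],onz(c,M['m10']/M['m00'],M['m01']/M['m00'],.086))
E
```

```text
foot ((592.7761840820312, 163.2032470703125), (167.82069396972656, 146.8233642578125), 81.46044158935547)
red 29.0 208.58620689655172 218.3793103448276 [0.58874299 0.13116622 0.086     ]
foot ((601.0404663085938, 178.8491973876953), (206.52745056152344, 144.8665313720703), 81.27792358398438)
red 33.0 317.8787878787879 159.8181818181818 [0.60356506 0.17771657 0.086     ]
```

Call:
{"method": "step_arm", "body": {"travel": [[4,6,3],[8,12,5],[12,18,5],[16,24,5],[20,30,5]], "twist": [[0,0,0],[0,0,0],[0,0,0],[0,0,0],[0,0,0]], "claw": [1,1,1,1,1]}}

```text
time: 0.78
eef_pos: [0.3642, -0.2858, 0.2808]
tcp_rot: [[0.941, 0.337, 0.001], [0.337, -0.941, -0.0], [0.0, 0.001, -1.0]]
force: [0.4, -1.2, -0.3]
gripper_width: 0.0856
```

Call:
{"method": "step_arm", "body": {"travel": [[2.5,5,0],[5,10,0],[8,15,0],[10,20,0],[13,25,0]], "twist": [[0,0,0.15],[0,0,0.3],[0,0,0.45],[0,0,0.6],[0,0,0.75]], "claw": [1,1,1,1,1]}}

```text
time: 1.4
eef_pos: [0.4935, -0.0358, 0.2807]
tcp_rot: [[0.454, 0.891, -0.0], [0.891, -0.454, -0.0], [-0.0, 0.0, -1.0]]
force: [0.5, -0.5, 0.5]
gripper_width: 0.0856
```

Call:
{"method": "step_arm", "body": {"travel": [[2.5,5,0],[5,10,0],[7,14,0],[8,17,0],[8,17,0]], "twist": [[0,0,0.15],[0,0,0.3],[0,0,0.33],[0,0,0.33],[0,0,0.33]], "claw": [1,1,1,1,1]}}

```text
time: 2.02
eef_pos: [0.5737, 0.1345, 0.2798]
tcp_rot: [[0.142, 0.99, -0.001], [0.99, -0.142, 0.0], [0.0, -0.001, -1.0]]
force: [0.4, -0.3, -0.0]
gripper_width: 0.0854
```

```bash
sleep 0; python3 - <<'E'
from h import *
c=cam('wrist');print(env.get_state()['eef_pos'],env.get_state()['qpos'])
im=env.read_camera('wrist');np.save('w1.npy',im);save('w1',im)
a=np.radians(-8.5);X=np.array([np.cos(a),np.sin(a),0]);Y=np.array([-X[1],X[0],0]);O=np.array([.5883,.133,0])
for n,p in dict(post=(0,70,101),head=(0,0,90),vpp=(35,26,31),vpm=(35,-26,31),vnp=(-35,26,31),vnm=(-35,-26,31),s1=(52,26,31),s2=(52,-26,31),f1=(75,113,8),f2=(-75,113,8),f3=(-75,-52,8),f4=(75,-52,8)).items():
    print(n,proj(c,O+(p[0]*X+p[1]*Y+np.array([0,0,p[2]]))*1e-3 if 0 else O+p[0]*1e-3*X+p[1]*1e-3*Y+np.array([0,0,p[2]*1e-3])).round(1))
E
```

```text
[0.57367955 0.13445613 0.27983164] [6.41030619e+00 1.58145689e+01 7.93877664e+01 2.61197379e-02
 8.48594571e+01 1.45911498e+01]
post [294.4 120.9]
head [292.6 183. ]
vpp [317.4 154. ]
vpm [315.7 191.7]
vnp [265.  153.7]
vnm [265.4 191.3]
s1 [330.1 154.1]
s2 [327.9 191.8]
f1 [348.7  85.5]
f2 [235.   84.7]
f3 [239.5 204. ]
f4 [339.9 204.7]
```

View pics/w1.png

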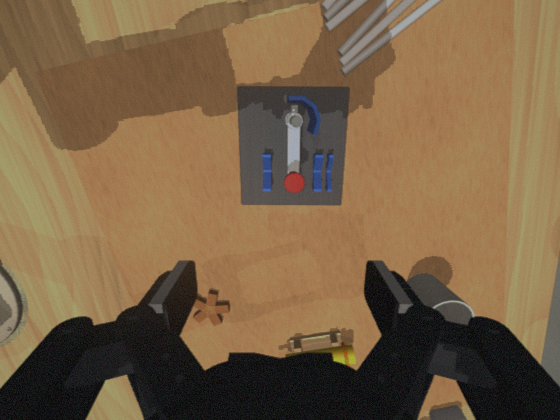

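The wrist view agrees with the measured stand to 1–2 px: knob head at (294,183), post at (294,120), V supports at x≈267, 318 and 330. Now I refine numerically.

```bash
cat > fit.py <<'E'
from h import *
from scipy.optimize import least_squares
def fit(c,im,p0,use_red=True,show=True):
    hsv=cv2.cvtColor(im,cv2.COLOR_RGB2HSV)
    pts=[]
    m=cv2.inRange(hsv,(105,150,60),(130,255,255))
    n,l,st,ce=cv2.connectedComponentsWithStats(m)
    mod=[((-35.5,0,28),'v1'),((35.5,0,28),'v2'),((52,0,28),'v3')]
    def pos(p,q):
        a=p[2];return np.array([p[0]+np.cos(a)*q[0]*1e-3-np.sin(a)*q[1]*1e-3,p[1]+np.sin(a)*q[0]*1e-3+np.cos(a)*q[1]*1e-3,q[2]*1e-3])
    if use_red:
        r=cv2.inRange(hsv,(0,150,90),(6,255,255))|cv2.inRange(hsv,(174,150,90),(180,255,255))
        n2,l2,s2,c2=cv2.connectedComponentsWithStats(r)
        e=proj(c,pos(p0,(0,0,93)))
        k=min(range(1,n2),key=lambda i:np.hypot(*(c2[i]-e))+(50 if s2[i,4]<40 else 0));pts.append(((0,0,93),c2[k],s2[k,4]))
    for q,nm in mod:
        e=proj(c,pos(p0,q));ks=[i for i in range(1,n) if st[i,4]>30 and np.hypot(*(ce[i]-e))<12]
        if ks:
            k=min(ks,key=lambda i:np.hypot(*(ce[i]-e)));x,y,w,h=st[k,:4];pts.append((q,np.array([x+w/2-.5,y+h/2-.5]),st[k,4]))
    f=lambda p:np.concatenate([proj(c,pos(p,q))-u for q,u,_ in pts])
    s=least_squares(f,p0,x_scale=[.01,.01,.01])
    for (q,u,a),r in zip(pts,s.fun.reshape(-1,2)):print(q,u.round(1),a,r.round(2))
    print('stand',s.x[:2].round(4),np.degrees(s.x[2]).round(2));return s.x
E
python3 - <<'E'
from fit import *
c=cam('wrist');im=np.load('w1.npy');fit(c,im,[.5883,.133,np.radians(-8.5)])
hsv=cv2.cvtColor(im,cv2.COLOR_RGB2HSV);m=((hsv[...,1]<110)&(hsv[...,2]<110)).astype(np.uint8)|cv2.inRange(hsv,(105,150,60),(130,255,255))//255
k=np.zeros_like(m);k[75:215,225:360]=m[75:215,225:360];k=cv2.morphologyEx(k,cv2.MORPH_CLOSE,np.ones((15,15)));k=cv2.morphologyEx(k,cv2.MORPH_OPEN,np.ones((15,15)))
cn=max(cv2.findContours(k,0,2)[0],key=cv2.contourArea)
P=np.array([onz(c,*q[0],.008)[:2] for q in cn])*1000
r=cv2.minAreaRect(cv2.convexHull(P.astype(np.float32)));print('foot',r)
E
```

```text
(0, 0, 93) [293.9 182.3] 308 [ 0.16 -3.31]
(-35.5, 0, 28) [266.5 165. ] 106 [-0.46  2.89]
(35.5, 0, 28) [318.  172.5] 189 [-0.12 -3.16]
(52, 0, 28) [329.5 165.5] 59 [0.4  4.17]
stand [0.5901 0.1365] -9.77
foot ((594.2189331054688, 160.78668212890625), (163.43666076660156, 150.30654907226562), 81.83151245117188)
```

Call:
{"method": "step_arm", "body": {"travel": [[1.6,-0.1,-4],[1.6,-0.1,-8],[1.6,-0.1,-11],[1.6,-0.1,-11],[1.6,-0.1,-11]], "twist": [[0,0,0],[0,0,0],[0,0,0],[0,0,0],[0,0,0]], "claw": [1,1,1,1,1]}}

```text
time: 2.7
eef_pos: [0.5902, 0.1307, 0.1721]
tcp_rot: [[0.146, 0.989, 0.002], [0.989, -0.146, -0.0], [0.0, 0.002, -1.0]]
force: [0.5, 0.0, 0.7]
gripper_width: 0.0854
```

```bash
python3 - <<'E'
from h import *
c=cam('wrist');s=env.get_state();print(s['eef_pos'],s['force'])
im=env.read_camera('wrist');np.save('w2.npy',im);save('w2',im)
hsv=cv2.cvtColor(im,cv2.COLOR_RGB2HSV)
r=cv2.inRange(hsv,(0,150,60),(6,255,255))|cv2.inRange(hsv,(174,150,60),(180,255,255))
cn=max(cv2.findContours(r,0,2)[0],key=cv2.contourArea);print(cv2.minEnclosingCircle(cn),cv2.boundingRect(cn))
u=cv2.minEnclosingCircle(cn)[0];print('head',onz(c,*u,.087))
a=np.radians(-8.3);O=np.array([.590,.133])
print('pred',{z:proj(c,[*O,z]).round(1) for z in(.081,.087)},'post',proj(c,[O[0]-.07*np.sin(a),O[1]+.07*np.cos(a),.101]))
E
```

```text
[0.59016514 0.1307228  0.17212671] [0.51530837 0.04861789 0.69595745]
((279.0365905761719, 209.89024353027344), 14.331154823303223) (265, 196, 29, 28)
head [0.59007875 0.13328522 0.087     ]
pred {0.081: array([279., 208.]), 0.087: array([279. , 210.2])} post [278.80321579 122.65872875]
```

View pics/w2.png

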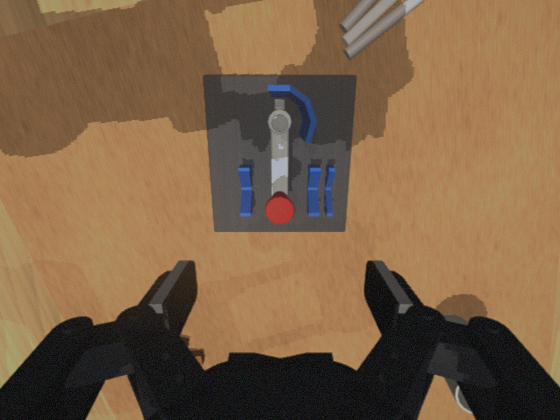

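Head centre (279,210) and post (279,122) match the model to under 1 px. The knob is at (0.590, 0.133). Descending.

Call:
{"method": "step_arm", "body": {"travel": [[0,0.24,-5],[0,0.24,-9],[0,0.24,-11.2],[0,0.24,-11.2],[0,0.24,-11.2]], "twist": [[0,0,0],[0,0,0],[0,0,0],[0,0,0],[0,0,0]], "claw": [1,1,1,1,1]}}

```text
time: 3.38
eef_pos: [0.5911, 0.1339, 0.0607]
tcp_rot: [[0.145, 0.989, 0.004], [0.989, -0.145, 0.0], [0.001, 0.004, -1.0]]
force: [-0.1, -1.4, 0.2]
gripper_width: 0.0854
```

Call:
{"method": "step_arm", "body": {"travel": [[-0.1,-0.07,-0.6],[-0.1,-0.07,-0.6],[-0.1,-0.07,-0.6],[-0.1,-0.07,-0.6],[-0.1,-0.07,-0.6]], "twist": [[0,0,0],[0,0,0],[0,0,0],[0,0,0],[0,0,0]], "claw": [-0.4,-0.5,-0.5,-0.5,-0.5], "grip_force": 20}}

```text
time: 4.0
eef_pos: [0.5887, 0.1331, 0.0531]
tcp_rot: [[0.145, 0.989, 0.001], [0.989, -0.145, -0.0], [-0.0, 0.001, -1.0]]
force: [-0.3, -0.9, 2.5]
gripper_width: 0.0235
```

Call:
{"method": "step_arm", "body": {"travel": [[0.1,0,0.1],[0.1,0,0.1]], "twist": [[0,0,0],[0,0,0]], "claw": [-0.5,-0.5]}}

```text
time: 4.25
eef_pos: [0.5888, 0.1331, 0.0533]
tcp_rot: [[0.145, 0.989, -0.001], [0.989, -0.145, -0.0], [-0.0, -0.001, -1.0]]
force: [-1.3, 0.9, -1.1]
gripper_width: 0.0234
```

```bash
python3 - <<'E'
from h import *
im=env.read_camera('wrist');save('w3',cv2.resize(im[150:420,130:430],None,fx=1.5,fy=1.5))
s=env.get_state();print(s['eef_pos'],s['force'])
E
```

```text
[0.58888534 0.13315504 0.05331763] [-0.39576998  0.65097461 -1.33125069]
```

View pics/w3.png

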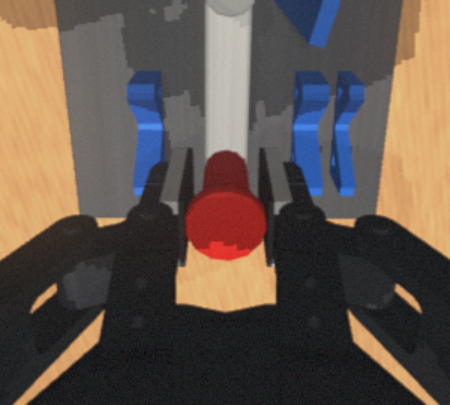

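Call:
{"method": "step_arm", "body": {"travel": [[0.1,0,0.05],[0.1,0,0.05],[0.1,0,0.05],[0.1,0,0.05]], "twist": [[0,0,0],[0,0,0],[0,0,0],[0,0,0]], "claw": [-0.5,-0.5,-0.5,-0.5]}}

```text
time: 4.8
eef_pos: [0.5896, 0.1332, 0.0537]
tcp_rot: [[0.145, 0.989, -0.002], [0.989, -0.145, -0.0], [-0.0, -0.002, -1.0]]
force: [-1.9, 1.1, -7.1]
gripper_width: 0.0238
```

The pad tops already bear under the knob's head (−7 N). So I can cage the neck loosely and lift by the head, which keeps side load low. Lowering slightly and closing to about 18 mm.

Call:
{"method": "step_arm", "body": {"travel": [[0.04,0,-0.2],[0.04,0,-0.2],[0.04,0,-0.2],[0.04,0,-0.2],[0.04,0,-0.2]], "twist": [[0,0,0],[0,0,0],[0,0,0],[0,0,0],[0,0,0]], "claw": [-0.5,-0.58,-0.58,-0.58,-0.58]}}

```text
time: 5.42
eef_pos: [0.5902, 0.1329, 0.0531]
tcp_rot: [[0.145, 0.989, -0.001], [0.989, -0.145, -0.001], [-0.001, -0.001, -1.0]]
force: [-6.2, -0.3, 2.6]
gripper_width: 0.0238
```

Call:
{"method": "step_arm", "body": {"travel": [[0,0,0],[0,0,-0.2],[0,0,-0.4],[0,0,-0.4],[0,0,-0.4]], "twist": [[0,0,0],[0,0,0],[0,0,0],[0,0,0],[0,0,0]], "claw": [-0.25,-0.25,-0.25,-0.25,-0.25]}}

```text
time: 6.05
eef_pos: [0.591, 0.1331, 0.0482]
tcp_rot: [[0.146, 0.989, 0.0], [0.989, -0.146, -0.0], [0.0, 0.0, -1.0]]
force: [0.2, 0.1, -1.5]
gripper_width: 0.0321
```

Call:
{"method": "step_arm", "body": {"travel": [[0,0,0],[0,0,0],[0,0,0],[0,0,0],[0,0,0]], "twist": [[0,0,0],[0,0,0],[0,0,0],[0,0,0],[0,0,0]], "claw": [-0.58,-0.58,-0.58,-0.58,-0.58]}}

```text
time: 6.68
eef_pos: [0.5902, 0.1331, 0.0482]
tcp_rot: [[0.145, 0.989, -0.001], [0.989, -0.145, -0.0], [-0.0, -0.001, -1.0]]
force: [-3.8, -0.7, 3.8]
gripper_width: 0.0237
```

Width holds at 23.7 mm at both heights, so the tall pads close on the 25 mm head itself, not the neck. I'll grip the head near the pad centres, shift x by −1 mm to centre it (the side force shows the offset), and use a firmer grip.

Call:
{"method": "step_arm", "body": {"travel": [[0,0,0],[-0.1,0,0.6],[-0.1,0,1.2],[-0.1,0,1.2],[-0.1,0,1.2]], "twist": [[0,0,0],[0,0,0],[0,0,0],[0,0,0],[0,0,0]], "claw": [-0.25,-0.25,-0.25,-0.25,-0.25]}}

```text
time: 7.3
eef_pos: [0.59, 0.1332, 0.0604]
tcp_rot: [[0.145, 0.989, 0.001], [0.989, -0.145, 0.0], [0.0, 0.001, -1.0]]
force: [0.5, -0.6, 0.0]
gripper_width: 0.032
```

Call:
{"method": "step_arm", "body": {"travel": [[0,0,0],[0,0,0],[0,0,0],[0,0,0],[0,0,0]], "twist": [[0,0,0],[0,0,0],[0,0,0],[0,0,0],[0,0,0]], "claw": [-0.5,-0.5,-0.5,-0.5,-0.5], "grip_force": 40}}

```text
time: 7.92
eef_pos: [0.5898, 0.133, 0.0603]
tcp_rot: [[0.145, 0.989, -0.0], [0.989, -0.145, -0.0], [-0.0, -0.0, -1.0]]
force: [-0.5, -1.1, 1.2]
gripper_width: 0.0225
```

Call:
{"method": "step_arm", "body": {"travel": [[0,0,0.05],[0,0,0.1],[0,0,0.2],[0,0,0.3],[0,0,0.3]], "twist": [[0,0,0],[0,0,0],[0,0,0],[0,0,0],[0,0,0]], "claw": [-0.6,-0.6,-0.6,-0.6,-0.6]}}

```text
time: 8.55
eef_pos: [0.5896, 0.1334, 0.0628]
tcp_rot: [[0.146, 0.989, -0.001], [0.989, -0.146, 0.0], [0.0, -0.001, -1.0]]
force: [1.0, 1.8, -6.2]
gripper_width: 0.0229
```

Call:
{"method": "step_arm", "body": {"travel": [[0,0,0.1],[0,0,0.2],[0,0,0.3],[0,0,0.4],[0,0,0.5]], "twist": [[0,0,0],[0,0,0],[0,0,0],[0,0,0],[0,0,0]], "claw": [-0.6,-0.6,-0.6,-0.6,-0.6]}}

```text
time: 9.18
eef_pos: [0.5897, 0.1333, 0.0682]
tcp_rot: [[0.146, 0.989, -0.0], [0.989, -0.146, 0.0], [0.0, -0.0, -1.0]]
force: [0.4, 2.4, -7.0]
gripper_width: 0.0227
```

Call:
{"method": "step_arm", "body": {"travel": [[0,0,0.1],[0,0,0.2],[0,0,0.3],[0,0,0.4],[0,0,0.4]], "twist": [[0,0,0],[0,0,0],[0,0,0],[0,0,0],[0,0,0]], "claw": [-0.6,-0.6,-0.6,-0.6,-0.6]}}

```text
time: 9.8
eef_pos: [0.5897, 0.1333, 0.0723]
tcp_rot: [[0.145, 0.989, -0.0], [0.989, -0.145, 0.0], [0.0, -0.0, -1.0]]
force: [0.7, 2.7, -7.8]
gripper_width: 0.0225
```

Call:
{"method": "step_arm", "body": {"travel": [[0,0.05,0.1],[0,0.05,0.2],[0,0.05,0.3],[0,0.05,0.3]], "twist": [[0,0,0],[0,0,0],[0,0,0],[0,0,0]], "claw": [-0.6,-0.6,-0.6,-0.6]}}

```text
time: 10.3
eef_pos: [0.5897, 0.1334, 0.0753]
tcp_rot: [[0.145, 0.989, -0.0], [0.989, -0.145, -0.0], [-0.0, -0.0, -1.0]]
force: [-0.6, 1.7, -7.6]
gripper_width: 0.0227
```

Call:
{"method": "step_arm", "body": {"travel": [[0,0,0.05],[0,0,0.1],[0,0,0.1]], "twist": [[0,0,0],[0,0,0],[0,0,0]], "claw": [-0.6,-0.6,-0.6]}}

```text
time: 10.68
eef_pos: [0.5897, 0.1335, 0.0762]
tcp_rot: [[0.145, 0.989, -0.0], [0.989, -0.145, -0.0], [-0.0, -0.0, -1.0]]
force: [-0.3, 1.4, -7.7]
gripper_width: 0.0229
```

Call:
{"method": "step_arm", "body": {"travel": [[0,0,0.05],[0,0,0.1],[0,0,0.1]], "twist": [[0,0,0],[0,0,0],[0,0,0]], "claw": [-0.6,-0.6,-0.6]}}

```text
time: 11.05
eef_pos: [0.5897, 0.1335, 0.0772]
tcp_rot: [[0.145, 0.989, -0.0], [0.989, -0.145, -0.0], [-0.0, -0.0, -1.0]]
force: [-0.1, 0.4, -8.1]
gripper_width: 0.023
```

Call:
{"method": "step_arm", "body": {"travel": [[0,0,0.05],[0,0,0.1],[0,0,0.15],[0,0,0.15]], "twist": [[0,0,0],[0,0,0],[0,0,0],[0,0,0]], "claw": [-0.6,-0.6,-0.6,-0.6]}}

```text
time: 11.55
eef_pos: [0.5898, 0.1336, 0.0788]
tcp_rot: [[0.145, 0.989, 0.0], [0.989, -0.145, -0.0], [-0.0, 0.0, -1.0]]
force: [-1.4, 0.6, -8.1]
gripper_width: 0.0228
```

Call:
{"method": "step_arm", "body": {"travel": [[0,0,0.05],[0,0,0.1],[0,0,0.1]], "twist": [[0,0,0],[0,0,0],[0,0,0]], "claw": [-0.6,-0.6,-0.6]}}

```text
time: 11.92
eef_pos: [0.5898, 0.1336, 0.0797]
tcp_rot: [[0.145, 0.989, -0.0], [0.989, -0.145, -0.0], [-0.0, -0.0, -1.0]]
force: [-0.8, 0.1, -8.2]
gripper_width: 0.0229
```

Call:
{"method": "step_arm", "body": {"travel": [[0,0,0.05],[0,0,0.1],[0,0,0.15],[0,0,0.15]], "twist": [[0,0,0],[0,0,0],[0,0,0],[0,0,0]], "claw": [-0.6,-0.6,-0.6,-0.6]}}

```text
time: 12.42
eef_pos: [0.5898, 0.1336, 0.0813]
tcp_rot: [[0.145, 0.989, 0.0], [0.989, -0.145, -0.0], [-0.0, 0.0, -1.0]]
force: [0.3, -0.3, -8.0]
gripper_width: 0.0228
```

Call:
{"method": "step_arm", "body": {"travel": [[0,0,0.05],[0,0,0.1],[0,0,0.1]], "twist": [[0,0,0],[0,0,0],[0,0,0]], "claw": [-0.6,-0.6,-0.6]}}

```text
time: 12.8
eef_pos: [0.5898, 0.1336, 0.0823]
tcp_rot: [[0.145, 0.989, 0.0], [0.989, -0.145, -0.0], [-0.0, 0.0, -1.0]]
force: [-0.8, 0.4, -7.6]
gripper_width: 0.0228
```

Call:
{"method": "step_arm", "body": {"travel": [[0,0,0.05],[0,0,0.1],[0,0,0.15],[0,0,0.15]], "twist": [[0,0,0],[0,0,0],[0,0,0],[0,0,0]], "claw": [-0.6,-0.6,-0.6,-0.6]}}

```text
time: 13.3
eef_pos: [0.5898, 0.1336, 0.0838]
tcp_rot: [[0.145, 0.989, 0.0], [0.989, -0.145, -0.0], [-0.0, 0.0, -1.0]]
force: [-1.4, -0.1, -8.7]
gripper_width: 0.0224
```

Call:
{"method": "step_arm", "body": {"travel": [[0,0,0.05],[0,0,0.1],[0,0,0.1]], "twist": [[0,0,0],[0,0,0],[0,0,0]], "claw": [-0.6,-0.6,-0.6]}}

```text
time: 13.68
eef_pos: [0.5898, 0.1337, 0.0844]
tcp_rot: [[0.146, 0.989, -0.0], [0.989, -0.146, 0.0], [0.0, -0.0, -1.0]]
force: [0.6, -0.2, -11.2]
gripper_width: 0.0224
```

Call:
{"method": "step_arm", "body": {"travel": [[0,0,0.05],[0,0,0.05],[0,0,0.05]], "twist": [[0,0,0],[0,0,0],[0,0,0]], "claw": [-0.6,-0.6,-0.6]}}

```text
time: 14.05
eef_pos: [0.5897, 0.1338, 0.0847]
tcp_rot: [[0.146, 0.989, -0.0], [0.989, -0.146, 0.0], [0.0, -0.0, -1.0]]
force: [0.3, 1.7, -15.3]
gripper_width: 0.0228
```

Soft stop felt at TCP z≈0.0842, a lift of about 24 mm, so the ledge is about 5 mm lower. Next: lower 2 mm into the free band, then compute the arc.

Call:
{"method": "step_arm", "body": {"travel": [[0,0,-0.1],[0,0,-0.2],[0,0,-0.27],[0,0,-0.27]], "twist": [[0,0,0],[0,0,0],[0,0,0],[0,0,0]], "claw": [-0.6,-0.6,-0.6,-0.6]}}

```text
time: 14.55
eef_pos: [0.5899, 0.1336, 0.083]
tcp_rot: [[0.145, 0.989, 0.0], [0.989, -0.145, -0.0], [-0.0, 0.0, -1.0]]
force: [-1.2, 0.5, -8.3]
gripper_width: 0.0228
```

```bash
python3 - <<'E'
import numpy as np
a=np.radians(-98.4)
k=lambda f:7*np.array([np.cos(a-f),np.sin(a-f)])
for s in(0,.4,.8,1.2):
    print(s,[(k(s+d)-k(s)).round(2).tolist() for d in(.08,.16,.24,.32,.4)])
E
```

```text
0 [[-0.55, 0.1], [-1.09, 0.25], [-1.62, 0.44], [-2.13, 0.67], [-2.62, 0.94]]
0.4 [[-0.47, 0.31], [-0.91, 0.66], [-1.32, 1.04], [-1.7, 1.45], [-2.04, 1.89]]
0.8 [[-0.31, 0.47], [-0.58, 0.96], [-0.81, 1.47], [-1.0, 1.99], [-1.14, 2.53]]
1.2 [[-0.1, 0.55], [-0.16, 1.11], [-0.17, 1.67], [-0.14, 2.23], [-0.07, 2.78]]
```

Call:
{"method": "step_arm", "body": {"travel": [[0,0,-0.1],[-0.27,0.05,-0.1],[-0.55,0.1,-0.1],[-0.82,0.17,-0.1],[-1.09,0.25,-0.1]], "twist": [[0,0,0],[0,0,-0.04],[0,0,-0.08],[0,0,-0.12],[0,0,-0.16]], "claw": [-0.6,-0.6,-0.6,-0.6,-0.6]}}

```text
time: 15.18
eef_pos: [0.5794, 0.136, 0.0817]
tcp_rot: [[0.302, 0.953, 0.001], [0.953, -0.302, -0.0], [0.0, 0.001, -1.0]]
force: [-0.7, -0.5, -8.1]
gripper_width: 0.0228
```

Call:
{"method": "step_arm", "body": {"travel": [[-0.53,0.19,0],[-1.04,0.42,0],[-1.53,0.69,0],[-2.0,1.0,0],[-2.44,1.35,0]], "twist": [[0,0,-0.08],[0,0,-0.16],[0,0,-0.24],[0,0,-0.32],[0,0,-0.4]], "claw": [-0.6,-0.6,-0.6,-0.6,-0.6]}}

```text
time: 15.8
eef_pos: [0.5552, 0.1494, 0.0819]
tcp_rot: [[0.651, 0.759, 0.002], [0.759, -0.651, -0.001], [0.001, 0.002, -1.0]]
force: [-0.0, -0.6, -7.6]
gripper_width: 0.0227
```

Call:
{"method": "step_arm", "body": {"travel": [[-0.41,0.38,0],[-0.79,0.79,0],[-1.13,1.23,0],[-1.44,1.7,0],[-1.71,2.19,0]], "twist": [[0,0,-0.08],[0,0,-0.16],[0,0,-0.24],[0,0,-0.32],[0,0,-0.4]], "claw": [-0.6,-0.6,-0.6,-0.6,-0.6]}}

```text
time: 16.42
eef_pos: [0.5382, 0.1713, 0.0819]
tcp_rot: [[0.895, 0.446, 0.002], [0.446, -0.895, -0.001], [0.001, 0.002, -1.0]]
force: [0.1, -1.3, -8.4]
gripper_width: 0.0232
```

Call:
{"method": "step_arm", "body": {"travel": [[-0.23,0.51,0],[-0.42,1.03,0],[-0.56,1.57,0],[-0.66,2.12,0],[-0.72,2.68,0]], "twist": [[0,0,-0.08],[0,0,-0.16],[0,0,-0.24],[0,0,-0.32],[0,0,-0.4]], "claw": [-0.6,-0.6,-0.6,-0.6,-0.6]}}

```text
time: 17.05
eef_pos: [0.5311, 0.198, 0.0819]
tcp_rot: [[0.998, 0.062, 0.002], [0.062, -0.998, -0.001], [0.002, 0.001, -1.0]]
force: [0.4, -1.2, -8.6]
gripper_width: 0.0227
```

Call:
{"method": "step_arm", "body": {"travel": [[0,0,-0.05],[0,0,-0.1],[0,0,-0.15],[0,0,-0.2],[0,0,-0.2]], "twist": [[0,0,0],[0,0,0],[0,0,0],[0,0,0],[0,0,0]], "claw": [-0.6,-0.6,-0.6,-0.6,-0.6]}}

```text
time: 17.68
eef_pos: [0.5309, 0.1983, 0.0797]
tcp_rot: [[0.998, 0.065, 0.001], [0.065, -0.998, -0.0], [0.001, 0.0, -1.0]]
force: [2.1, -2.1, -7.6]
gripper_width: 0.0226
```

Call:
{"method": "step_arm", "body": {"travel": [[0,0,-0.05],[0,0,-0.1],[0,0,-0.1]], "twist": [[0,0,0],[0,0,0],[0,0,0]], "claw": [-0.6,-0.6,-0.6]}}

```text
time: 18.05
eef_pos: [0.5307, 0.1983, 0.0789]
tcp_rot: [[0.998, 0.065, 0.001], [0.065, -0.998, -0.0], [0.001, 0.0, -1.0]]
force: [2.0, -1.7, -6.3]
gripper_width: 0.0227
```

Call:
{"method": "step_arm", "body": {"travel": [[0.03,0,-0.05],[0.03,0,-0.1],[0.03,0,-0.1]], "twist": [[0,0,0],[0,0,0],[0,0,0]], "claw": [-0.6,-0.6,-0.6]}}

```text
time: 18.42
eef_pos: [0.5306, 0.1983, 0.0784]
tcp_rot: [[0.998, 0.065, 0.001], [0.065, -0.998, -0.0], [0.001, 0.0, -1.0]]
force: [-0.7, -1.7, 3.0]
gripper_width: 0.0229
```

Call:
{"method": "step_arm", "body": {"travel": [[0,0,-0.05],[0,0,-0.05]], "twist": [[0,0,0],[0,0,0]], "claw": [-0.6,-0.6]}}

```text
time: 18.68
eef_pos: [0.5305, 0.1984, 0.0782]
tcp_rot: [[0.998, 0.065, 0.001], [0.065, -0.998, 0.0], [0.001, -0.0, -1.0]]
force: [-1.9, -2.7, 6.2]
gripper_width: 0.0229
```

Call:
{"method": "step_arm", "body": {"travel": [[0,0,0.05],[0,0,0.05],[0,0,0.05],[0,0,0.05]], "twist": [[0,0,0],[0,0,0],[0,0,0],[0,0,0]], "claw": [-0.6,-0.4,0,0]}}

```text
time: 19.18
eef_pos: [0.5303, 0.1987, 0.0772]
tcp_rot: [[0.998, 0.065, -0.001], [0.065, -0.998, 0.0], [-0.001, -0.0, -1.0]]
force: [0.1, -0.9, -0.4]
gripper_width: 0.0425
```

Call:
{"method": "step_arm", "body": {"travel": [[0,0,3],[0,-1,7],[0,-4,12],[0,-8,14],[1,-12,14]], "twist": [[0,0,0],[0,0,0],[0,0,0],[0,0,0],[0,0,0]], "claw": [0.2,0.5,1,1,1]}}

```text
time: 19.8
eef_pos: [0.5414, 0.0778, 0.2199]
tcp_rot: [[0.998, 0.066, 0.005], [0.066, -0.998, 0.001], [0.005, -0.0, -1.0]]
force: [-0.5, 0.2, -1.1]
gripper_width: 0.0851
```

```bash
python3 - <<'E'
from h import *
c=cam('wrist');s=env.get_state();print(s['eef_pos'],s['force'],s['qpos'])
im=env.read_camera('wrist');np.save('w4.npy',im);save('w4',im)
print('cradle pred',proj(c,[.590,.133,.031]),'post',proj(c,[.6002,.2023,.101]),'knob',proj(c,[.5305,.1983,.111]))
t=env.read_camera('top')
ct=cam('top')
E
```

```text
[0.54138638 0.0778412  0.21994832] [-0.52003005  0.20945301 -1.08056063] [8.75600963e-01 1.36325696e+01 9.09264255e+01 2.58382422e-02
 7.51736606e+01 8.70942252e+01]
cradle pred [233.75375356 138.82332901] post [142.02909968 127.77991198] knob [147.28836862 207.6836108 ]
```

View pics/w4.png

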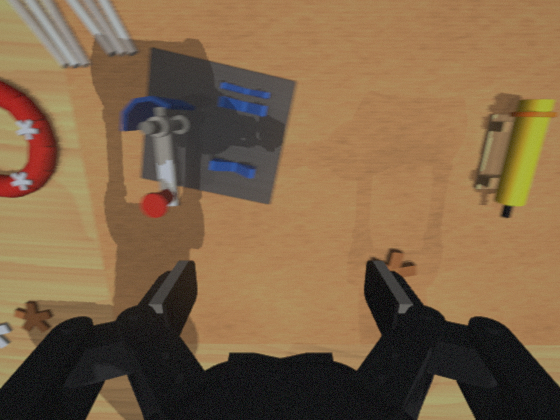

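Bar aside, released, and still raised on its ledge: knob at (155,204), clamp collar at (150,125). The arm was still settling, so pixels are off a few. Moving over the rack.

Call:
{"method": "step_arm", "body": {"travel": [[1,-6,0],[2,-12,0],[3,-18,0],[4,-24,-1],[4,-27,-2]], "twist": [[0,0,0],[0,0,0],[0,0,0],[0,0,0],[0,0,0]], "claw": [1,1,1,1,1]}}

```text
time: 20.52
eef_pos: [0.5812, -0.1941, 0.1966]
tcp_rot: [[0.998, 0.063, 0.0], [0.063, -0.998, -0.0], [0.0, 0.0, -1.0]]
force: [0.1, -0.3, -0.1]
gripper_width: 0.0853
```

Call:
{"method": "step_arm", "body": {"travel": [[0,0,0],[0,0,0],[0,0,0]], "twist": [[0,0,0],[0,0,0],[0,0,0]], "claw": [1,1,1]}}

```text
time: 20.9
eef_pos: [0.5808, -0.1901, 0.1979]
tcp_rot: [[0.998, 0.066, 0.001], [0.066, -0.998, 0.0], [0.001, -0.0, -1.0]]
force: [0.7, 0.6, -0.1]
gripper_width: 0.0854
```

```bash
cat > bar.py <<'E'
from h import *
def barrel(c,im,zt):
    hsv=cv2.cvtColor(im,cv2.COLOR_RGB2HSV)
    m=cv2.inRange(hsv,(22,170,120),(34,255,255));o=cv2.inRange(hsv,(8,180,120),(19,255,255))
    y=max(cv2.findContours(cv2.morphologyEx(m,cv2.MORPH_CLOSE,np.ones((13,13))),0,2)[0],key=cv2.contourArea)
    P=np.array([onz(c,*q[0],zt)[:2] for q in y])*1000
    r=cv2.minAreaRect(P.astype(np.float32));print('yellow',r,len(y))
    bx=cv2.boxPoints(r);L=max(r[1]);i=np.argmax([np.hypot(*(bx[k]-bx[(k+1)%4])) for k in(0,1)])
    d=bx[i]-bx[(i+1)%4];d=d*np.sign(d[0]);print('yaw',np.degrees(np.arctan2(d[1],d[0])))
    box=np.zeros_like(o);x,yy,w,h=cv2.boundingRect(y);box[max(0,yy-8):yy+h+8,x-10:x+w+10]=o[max(0,yy-8):yy+h+8,x-10:x+w+10]
    n,l,s,ce=cv2.connectedComponentsWithStats(box)
    for k in range(1,n):
        if s[k,4]>15:print('orange',s[k],ce[k].round(1),onz(c,*ce[k],zt+.005))
E
python3 - <<'E'
from bar import *
c=cam('wrist');s=env.get_state();print(s['eef_pos'],s['tcp_rot'][:,0])
im=env.read_camera('wrist');np.save('w5.npy',im);save('w5',im)
barrel(c,im,.032)
E
```

```text
[ 0.5807772  -0.1900746   0.19793942] [9.97792396e-01 6.64080386e-02 5.54209173e-04]
yellow ((592.04345703125, -189.7458953857422), (119.81251525878906, 27.15827178955078), 2.744236469268799) 44
yaw 2.7442286
orange [266 134  34   7 147] [281.2 136.8] [ 0.63650246 -0.1872643   0.037     ]
```

View pics/w5.png

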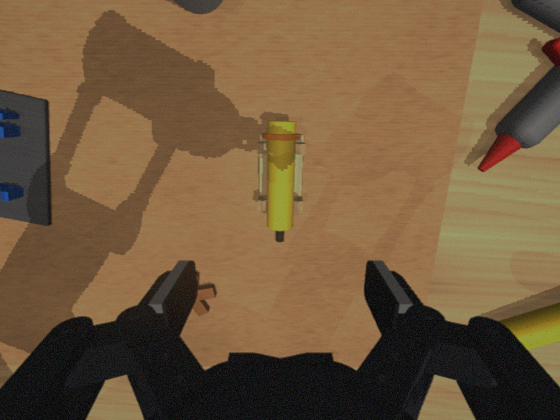

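Barrel lies squarely below, with collar band at (281,137) and length/width matching 115×30 mm. Grasp at its origin (0.591,−0.1895), yaw 2.7°.

Call:
{"method": "step_arm", "body": {"travel": [[0.5,0.03,-5],[1.02,0.05,-10],[1.02,0.05,-14],[1.02,0.05,-17],[1.02,0.05,-17.6]], "twist": [[0,0,-0.01],[0,0,-0.018],[0,0,-0.018],[0,0,-0.018],[0,0,-0.018]], "claw": [1,1,1,1,1]}}

```text
time: 21.58
eef_pos: [0.5895, -0.1896, 0.0198]
tcp_rot: [[0.999, 0.048, -0.004], [0.048, -0.999, 0.002], [-0.004, -0.002, -1.0]]
force: [-0.1, 0.1, 0.4]
gripper_width: 0.0856
```

Call:
{"method": "step_arm", "body": {"travel": [[0,0,0],[0,0,0],[0,0,0]], "twist": [[0,0,0],[0,0,0],[0,0,0]], "claw": [0,-0.05,-0.05]}}

```text
time: 21.95
eef_pos: [0.5916, -0.1915, 0.023]
tcp_rot: [[0.999, 0.047, 0.002], [0.047, -0.999, -0.001], [0.002, 0.001, -1.0]]
force: [0.2, 0.5, -0.4]
gripper_width: 0.0406
```

Call:
{"method": "step_arm", "body": {"travel": [[-0.05,0.15,-0.2],[-0.05,0.15,-0.25],[-0.05,0.15,-0.25],[-0.05,0.15,-0.25],[-0.05,0.15,-0.25]], "twist": [[0,0,0],[0,0,0],[0,0,0],[0,0,0],[0,0,0]], "claw": [-0.05,-0.05,-0.4,-0.4,-0.4], "grip_force": 30}}

```text
time: 22.58
eef_pos: [0.5901, -0.1895, 0.0191]
tcp_rot: [[0.999, 0.047, -0.0], [0.047, -0.999, 0.0], [-0.0, -0.0, -1.0]]
force: [-1.2, 1.1, 2.1]
gripper_width: 0.0284
```

Call:
{"method": "step_arm", "body": {"travel": [[0,0,1],[0,0,4],[0,3,8],[0,9,10],[0,15,10]], "twist": [[0,0,0],[0,0,0],[0,0,-0.04],[0,0,-0.1],[0,0,-0.194]], "claw": [-0.4,-0.4,-0.4,-0.4,-0.4]}}

```text
time: 23.2
eef_pos: [0.5921, -0.0391, 0.1218]
tcp_rot: [[0.988, -0.151, 0.006], [-0.151, -0.988, -0.001], [0.006, 0.0, -1.0]]
force: [0.0, 0.2, -1.5]
gripper_width: 0.029
```

Call:
{"method": "step_arm", "body": {"travel": [[0,6,0],[0,12,0],[0,16,0],[0,17.2,0],[0,17.2,0]], "twist": [[0,0,0],[0,0,0],[0,0,0],[0,0,0],[0,0,0]], "claw": [-0.4,-0.4,-0.4,-0.4,-0.4]}}

```text
time: 23.82
eef_pos: [0.5903, 0.1324, 0.1192]
tcp_rot: [[0.989, -0.145, 0.0], [-0.145, -0.989, -0.001], [0.0, 0.001, -1.0]]
force: [-0.1, -0.5, -0.5]
gripper_width: 0.0284
```

Call:
{"method": "step_arm", "body": {"travel": [[0,0,0],[0,0,0]], "twist": [[0,0,0],[0,0,0]], "claw": [-0.4,-0.4]}}

```text
time: 24.08
eef_pos: [0.5904, 0.1308, 0.119]
tcp_rot: [[0.989, -0.148, -0.0], [-0.148, -0.989, -0.001], [-0.0, 0.001, -1.0]]
force: [0.7, -0.3, -0.2]
gripper_width: 0.029
```

```bash
python3 - <<'E'
from bar import *
c=cam('wrist');s=env.get_state();e=s['eef_pos'];print(e,s['tcp_rot'][:,0],s['force'],s['gripper_width'])
im=env.read_camera('wrist');np.save('w6.npy',im);save('w6',im)
barrel(c,im,e[2]+.013)
a=np.radians(-8.4)
for q in((45,26,31),(45,-26,31),(35.5,26,31),(35.5,-26,31),(52,26,31),(52,-26,31),(0,70,101)):
    print(q,proj(c,[.590+(q[0]*np.cos(a)-q[1]*np.sin(a))/1e3,.133+(q[0]*np.sin(a)+q[1]*np.cos(a))/1e3,q[2]/1e3]).round(1))
E
```

```text
[0.59041495 0.13083358 0.11904562] [ 9.88919542e-01 -1.48452481e-01 -2.92059828e-05] [ 0.7309464  -0.34745546 -0.21311791] 0.029049609751178398
yellow ((584.7315673828125, 131.71409606933594), (29.260011672973633, 92.01319885253906), 81.50531768798828) 59
yaw -8.494682
orange [240 192  82  11 720] [280.  196.3] [0.63341183 0.1246016  0.13704562]
(45, 26, 31) [244.6 158.8]
(45, -26, 31) [310.3 158.7]
(35.5, 26, 31) [245.1 170.7]
(35.5, -26, 31) [310.  170.6]
(52, 26, 31) [244.3 149.8]
(52, -26, 31) [310.6 149.8]
(0, 70, 101) [162.  250.1]
```

View pics/w6.png

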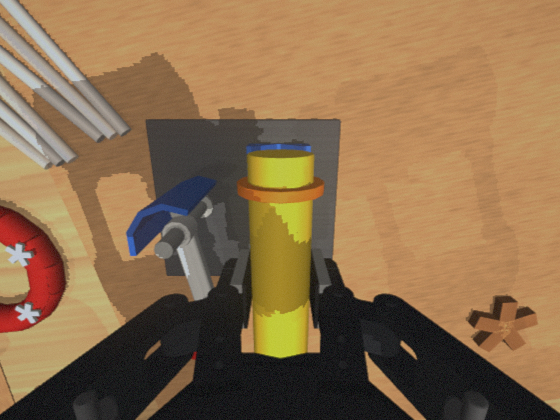

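```bash
python3 - <<'E'
from h import *
from scipy.optimize import brentq
c=cam('wrist');s=env.get_state();e=s['eef_pos'];R=s['tcp_rot'];im=np.load('w6.npy')
hsv=cv2.cvtColor(im,cv2.COLOR_RGB2HSV);o=cv2.inRange(hsv,(5,150,90),(20,255,255))
for u in(272,280,288):
    r=np.where(o[180:215,u])[0]+180;print(u,r.min(),r.max())
r=np.where(o[180:215,280])[0]+180
P=lambda x,z:proj(c,e+R[:,0]*x+np.array([0,0,.0129+z]))[1]
print('front',brentq(lambda x:P(x+.0025,.015)-(r.min()-.5+0.5),.02,.07),'rear',brentq(lambda x:P(x-.0025,.020)-(r.max()+.5),.02,.07))
# rear-top end of barrel x=60
y=cv2.inRange(hsv,(21,150,60),(34,255,255));q=np.where(y[100:190,280])[0]+100;print('yellow top row',q.min())
# foot far edge
g=im[100:140,:,:].astype(int).sum(2)
for u in(180,220,320):print('edge',u,100+np.argmin(np.diff(cv2.blur(g[:,u-2:u+3].mean(1).astype(np.float32)[:,None],(1,3))[:,0])))
a=np.radians(-8.4)
for Y in(-52,113):print('foot',proj(c,[.590+(75*np.cos(a)-Y*np.sin(a))/1e3,.133+(75*np.sin(a)+Y*np.cos(a))/1e3,.008]))
b=cv2.inRange(hsv,(100,120,60),(130,255,255));w=np.where(b[130:165,240:320]);print('blue rows',w[0].min()+130,w[0].max()+130,w[1].min()+240,w[1].max()+240)
E
```

```text
272 188 202
280 189 202
288 189 202
front 0.046837511215961795 rear 0.047630977444638546
yellow top row 150
edge 180 118
edge 220 118
edge 320 118
foot [340.08796581 118.52734845]
foot [142.48000283 118.67771728]
blue rows 144 152 247 310
```

Collar sits 47.2 mm ahead of the TCP (two edges agree to 0.8 mm), so the TCP target is (0.5878, 0.133). Lowering in stages.

Call:
{"method": "step_arm", "body": {"travel": [[-0.26,0.22,-2],[-0.26,0.22,-5],[-0.26,0.22,-7.5],[-0.26,0.22,-7.9],[-0.26,0.22,-7.9]], "twist": [[0,0,0],[0,0,0],[0,0,0],[0,0,0],[0,0,0]], "claw": [-0.4,-0.4,-0.4,-0.4,-0.4]}}

```text
time: 24.75
eef_pos: [0.5881, 0.1341, 0.0404]
tcp_rot: [[0.989, -0.147, 0.0], [-0.147, -0.989, -0.0], [0.0, 0.0, -1.0]]
force: [0.2, 0.3, -0.9]
gripper_width: 0.0288
```

Call:
{"method": "step_arm", "body": {"travel": [[0,0,0],[0,0,0]], "twist": [[0,0,0],[0,0,0]], "claw": [-0.4,-0.4]}}

```text
time: 25.0
eef_pos: [0.5884, 0.1346, 0.0411]
tcp_rot: [[0.989, -0.147, 0.002], [-0.147, -0.989, 0.0], [0.002, -0.0, -1.0]]
force: [0.1, 0.8, -1.5]
gripper_width: 0.029
```

```bash
python3 - <<'E'
from h import *
c=cam('wrist');s=env.get_state();e=s['eef_pos'];R=s['tcp_rot'];im=env.read_camera('wrist');print(e,R[:,0],s['force'])
save('w7',cv2.resize(im[60:330,140:420],None,fx=2,fy=2))
a=np.radians(-8.4)
W=lambda q:proj(c,[.590+(q[0]*np.cos(a)-q[1]*np.sin(a))/1e3,.133+(q[0]*np.sin(a)+q[1]*np.cos(a))/1e3,q[2]/1e3])
for q in((75,-52,8),(75,113,8),(30,26,31),(41,26,31),(49,26,31),(55,26,31),(30,-26,31),(41,-26,31),(49,-26,31),(55,-26,31)):print(q,((W(q)-[140,60])*2).round(0))
E
```

```text
[0.58837542 0.1346054  0.04113698] [ 0.98918339 -0.14667046  0.00199833] [ 0.1110175   0.82215073 -1.4611677 ]
(75, -52, 8) [465. 113.]
(75, 113, 8) [-106.  113.]
(30, 26, 31) [191. 285.]
(41, 26, 31) [189. 246.]
(49, 26, 31) [188. 217.]
(55, 26, 31) [187. 194.]
(30, -26, 31) [380. 285.]
(41, -26, 31) [382. 246.]
(49, -26, 31) [384. 217.]
(55, -26, 31) [385. 194.]
```

View pics/w7.png

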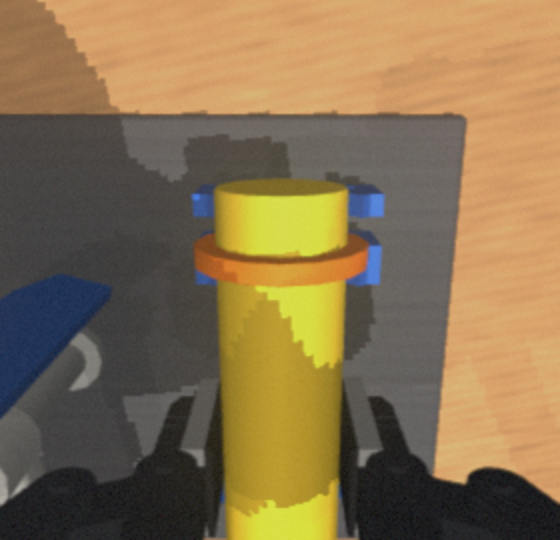

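Supports appear exactly where predicted (gap at crop rows 217–246), and the collar computes to stand x≈45.4. Centring laterally and lowering the rest.

Call:
{"method": "step_arm", "body": {"travel": [[-0.05,-0.12,-0.4],[-0.05,-0.12,-0.8],[-0.05,-0.12,-1.2],[-0.05,-0.12,-1.6],[-0.05,-0.12,-1.7]], "twist": [[0,0,0],[0,0,0],[0,0,0],[0,0,0],[0,0,0]], "claw": [-0.4,-0.4,-0.4,-0.4,-0.4]}}

```text
time: 25.68
eef_pos: [0.5869, 0.1333, 0.0225]
tcp_rot: [[0.989, -0.147, -0.001], [-0.147, -0.989, -0.0], [-0.001, 0.0, -1.0]]
force: [-0.2, -0.2, -2.0]
gripper_width: 0.0288
```

Call:
{"method": "step_arm", "body": {"travel": [[0,0,-0.1],[0,0,-0.2],[0,0,-0.3],[0,0,-0.3]], "twist": [[0,0,0],[0,0,0],[0,0,0],[0,0,0]], "claw": [-0.4,-0.4,-0.4,-0.4]}}

```text
time: 26.18
eef_pos: [0.5871, 0.1334, 0.02]
tcp_rot: [[0.989, -0.147, -0.0], [-0.147, -0.989, -0.0], [-0.0, 0.0, -1.0]]
force: [0.4, 0.3, -1.1]
gripper_width: 0.0292
```

Call:
{"method": "step_arm", "body": {"travel": [[0.05,0,-0.05],[0.05,0,-0.1],[0.05,0,-0.1]], "twist": [[0,0,0],[0,0,0],[0,0,0]], "claw": [-0.4,-0.4,-0.4]}}

```text
time: 26.55
eef_pos: [0.5877, 0.1331, 0.0194]
tcp_rot: [[0.989, -0.147, 0.0], [-0.147, -0.989, -0.0], [0.0, 0.0, -1.0]]
force: [-1.0, -0.8, 1.5]
gripper_width: 0.029
```

Seated at the expected height with light contact. Releasing.

Call:
{"method": "step_arm", "body": {"travel": [[0,0,0],[0,0,0],[0,0,0],[0,0,1],[0,0,4]], "twist": [[0,0,0],[0,0,0],[0,0,0],[0,0,0],[0,0,0]], "claw": [-0.2,0.08,0.08,0.08,0.08]}}

```text
time: 27.18
eef_pos: [0.5862, 0.1329, 0.0575]
tcp_rot: [[0.989, -0.147, -0.005], [-0.147, -0.989, -0.0], [-0.005, 0.001, -1.0]]
force: [-0.0, 0.4, 0.2]
gripper_width: 0.0462
```

Call:
{"method": "step_arm", "body": {"travel": [[0,0,5],[-3,0,9],[-5,0,9],[-5,0,9],[-5,0,9]], "twist": [[0,0,0],[0,0,0],[0,0,0],[0,0,0],[0,0,0]], "claw": [0.08,0.2,0.3,0.3,0.3]}}

```text
time: 27.8
eef_pos: [0.5383, 0.1334, 0.1486]
tcp_rot: [[0.989, -0.147, 0.0], [-0.147, -0.989, 0.0], [0.0, -0.0, -1.0]]
force: [0.5, 0.1, -0.5]
gripper_width: 0.0558
```

```bash
python3 - <<'E'
from h import *
c=cam('wrist');s=env.get_state();e=s['eef_pos'];R=s['tcp_rot'];im=env.read_camera('wrist');np.save('w8.npy',im);print(e,R[:,0],s['force'])
cr=im[40:340,60:420];save('w8',cv2.resize(cr,None,fx=2,fy=2))
a=np.radians(-8.4)
W=lambda q:proj(c,[.590+(q[0]*np.cos(a)-q[1]*np.sin(a))/1e3,.133+(q[0]*np.sin(a)+q[1]*np.cos(a))/1e3,q[2]/1e3])
print('collar rear top',W((42.5,0,52)),'front',W((47.5,0,47)),'if 5 high',W((42.5,0,57)),W((47.5,0,52)),'end',W((60,0,47)),'knob',proj(c,[.5305,.1983,.106]))
hsv=cv2.cvtColor(im,cv2.COLOR_RGB2HSV);o=cv2.inRange(hsv,(5,150,60),(20,255,255))
u=int(W((45,0,50))[0])
for k in(u-8,u,u+8):
    v0=int(W((45,0,50))[1]);r=np.where(o[v0-25:v0+25,k])[0]+v0-25;print(k,r.min(),r.max())
y=cv2.inRange(hsv,(21,150,60),(34,255,255))|o
for v in(v0-8,v0+20,v0+50,v0+80):
    q=np.where(y[v,u-45:u+45])[0]+u-45;print(v,q.min(),q.max(),'mid',q.mean())
print('axis line',[W((x,0,47)).round(1) for x in(55,30,0,-30)])
E
```

```text
[0.53832493 0.13342029 0.14864409] [ 9.89177405e-01 -1.46724000e-01  3.60405579e-04] [ 0.48964041  0.08728276 -0.47978355]
collar rear top [271.0597392  92.5883825] front [271.19447525  86.13673332] if 5 high [270.86264227  92.14135523] [271.00314336  85.55766491] end [271.0558954   68.52267035] knob [191.1314789  255.41522483]
263 86 93
271 86 92
279 87 92
81 255 289 mid 272.0
109 256 289 mid 272.5
139 257 289 mid 273.0
169 257 288 mid 272.5
axis line [array([271.1,  75.6]), array([271.4, 109.8]), array([271.7, 148. ]), array([272. , 183.3])]
```

View pics/w8.png

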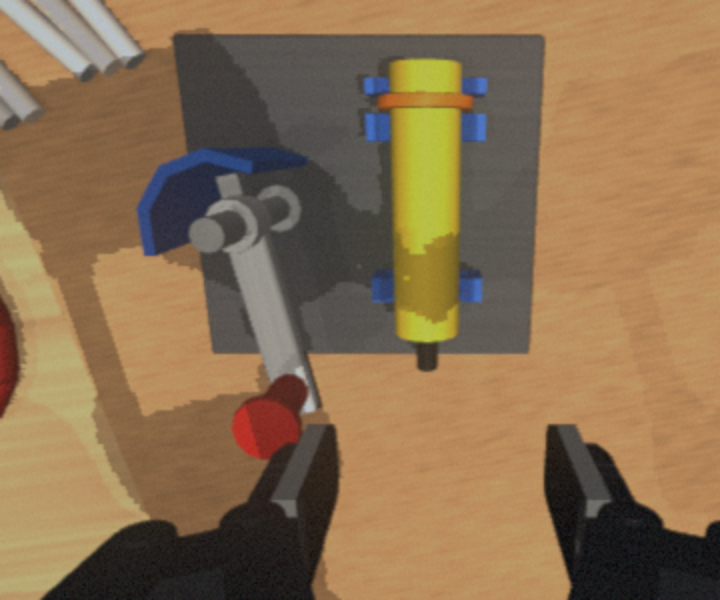

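Barrel is in the cradle with the collar in the slot: collar rows 86–92, predicted 86.1–92.6, axis columns within 1 px. The bar is still aside, with the knob head at px (193,253). Returning to the knob.

Call:
{"method": "step_arm", "body": {"travel": [[-0.4,3,0],[-0.75,6.4,0],[-0.75,6.4,-3],[-0.75,6.4,-6.4],[-0.75,6.4,-6.8]], "twist": [[0,0,0.1],[0,0,0.21],[0,0,0.21],[0,0,0.21],[0,0,0.21]], "claw": [0.3,0.3,0.3,0.3,0.3]}}

```text
time: 28.48
eef_pos: [0.5287, 0.197, 0.078]
tcp_rot: [[0.998, 0.063, -0.006], [0.063, -0.998, -0.002], [-0.006, 0.001, -1.0]]
force: [-0.3, -0.5, -0.8]
gripper_width: 0.0554
```

Call:
{"method": "step_arm", "body": {"travel": [[0,0,0],[0,0,0],[0,0,0]], "twist": [[0,0,0],[0,0,0],[0,0,0]], "claw": [-0.1,-0.2,-0.2], "grip_force": 40}}

```text
time: 28.85
eef_pos: [0.531, 0.1975, 0.0822]
tcp_rot: [[0.998, 0.063, 0.002], [0.063, -0.998, 0.0], [0.002, -0.0, -1.0]]
force: [-0.2, 0.2, -0.4]
gripper_width: 0.0343
```

```bash
python3 - <<'E'
from h import *
c=cam('wrist');s=env.get_state();e=s['eef_pos'];R=s['tcp_rot'];im=env.read_camera('wrist');print(e,R[:,0],s['force'])
hsv=cv2.cvtColor(im,cv2.COLOR_RGB2HSV)
r=cv2.inRange(hsv,(0,150,60),(6,255,255))|cv2.inRange(hsv,(174,150,60),(180,255,255));r[:,:200]=0
cn=max(cv2.findContours(r,0,2)[0],key=cv2.contourArea);x,y,w,h=cv2.boundingRect(cn);print(x,y,w,h)
# head disc: widest rows
rows=[(v,np.where(r[v])[0].min(),np.where(r[v])[0].max()) for v in range(y,y+h,4)]
print(rows)
for z in(.1055,):print('tcp axis proj',proj(c,[e[0],e[1],z]))
E
```

```text
[0.53101219 0.19745552 0.08219823] [0.99803959 0.06254515 0.00225215] [-0.17858967  0.16226161 -0.39930499]
255 244 49 65
[(244, np.int64(277), np.int64(283)), (248, np.int64(270), np.int64(288)), (252, np.int64(268), np.int64(290)), (256, np.int64(267), np.int64(291)), (260, np.int64(267), np.int64(292)), (264, np.int64(266), np.int64(292)), (268, np.int64(262), np.int64(295)), (272, np.int64(259), np.int64(299)), (276, np.int64(257), np.int64(301)), (280, np.int64(255), np.int64(302)), (284, np.int64(255), np.int64(303)), (288, np.int64(255), np.int64(303)), (292, np.int64(255), np.int64(302)), (296, np.int64(258), np.int64(300)), (300, np.int64(260), np.int64(298)), (304, np.int64(265), np.int64(294)), (308, np.int64(275), np.int64(283))]
tcp axis proj [280.24936322 287.64534954]
```

Head centre (279,287) vs. tool axis (280,288): centred. Gripping.

Call:
{"method": "step_arm", "body": {"travel": [[0,0.03,-0.2],[0,0.03,-0.2],[0,0.03,-0.2],[0,0.03,-0.2],[0,0.03,-0.2]], "twist": [[0,0,0],[0,0,0],[0,0,0],[0,0,0],[0,0,0]], "claw": [-0.4,-0.6,-0.6,-0.6,-0.6], "grip_force": 40}}

```text
time: 29.52
eef_pos: [0.5303, 0.1978, 0.0794]
tcp_rot: [[0.998, 0.063, 0.001], [0.063, -0.998, 0.0], [0.001, -0.0, -1.0]]
force: [-1.9, 0.2, 5.7]
gripper_width: 0.0229
```

Call:
{"method": "step_arm", "body": {"travel": [[0,0,0.1],[0,0,0.2],[0,0,0.3],[0,0,0.35],[0,0,0.35]], "twist": [[0,0,0],[0,0,0],[0,0,0],[0,0,0],[0,0,0]], "claw": [-0.6,-0.6,-0.6,-0.6,-0.6]}}

```text
time: 30.15
eef_pos: [0.5305, 0.1977, 0.0822]
tcp_rot: [[0.998, 0.063, 0.0], [0.063, -0.998, 0.0], [0.0, 0.0, -1.0]]
force: [4.0, 1.7, -7.8]
gripper_width: 0.023
```

Call:
{"method": "step_arm", "body": {"travel": [[0.12,-0.56,0],[0.22,-1.1,0],[0.36,-1.63,0],[0.55,-2.15,0],[0.77,-2.65,0]], "twist": [[0,0,0.08],[0,0,0.16],[0,0,0.24],[0,0,0.32],[0,0,0.4]], "claw": [-0.6,-0.6,-0.6,-0.6,-0.6]}}

```text
time: 30.78
eef_pos: [0.5375, 0.1711, 0.0823]
tcp_rot: [[0.894, 0.448, -0.001], [0.448, -0.894, 0.0], [-0.001, -0.001, -1.0]]
force: [3.6, 2.4, -8.2]
gripper_width: 0.0227
```

Call:
{"method": "step_arm", "body": {"travel": [[0.33,-0.46,0],[0.64,-0.92,0],[0.98,-1.36,0],[1.36,-1.77,0],[1.77,-2.14,0]], "twist": [[0,0,0.08],[0,0,0.16],[0,0,0.24],[0,0,0.32],[0,0,0.4]], "claw": [-0.6,-0.6,-0.6,-0.6,-0.6]}}

```text
time: 31.4
eef_pos: [0.5542, 0.1496, 0.0819]
tcp_rot: [[0.649, 0.761, -0.003], [0.761, -0.649, -0.0], [-0.002, -0.002, -1.0]]
force: [2.3, 0.2, -7.8]
gripper_width: 0.0229
```

Call:
{"method": "step_arm", "body": {"travel": [[0.45,-0.35,0],[0.92,-0.66,0],[1.41,-0.93,0],[1.92,-1.16,0],[2.45,-1.35,0]], "twist": [[0,0,0.08],[0,0,0.16],[0,0,0.24],[0,0,0.32],[0,0,0.4]], "claw": [-0.6,-0.6,-0.6,-0.6,-0.6]}}

```text
time: 32.02
eef_pos: [0.578, 0.1361, 0.0816]
tcp_rot: [[0.301, 0.954, -0.005], [0.954, -0.301, -0.0], [-0.002, -0.004, -1.0]]
force: [1.9, 1.5, -8.9]
gripper_width: 0.0228
```

Call:
{"method": "step_arm", "body": {"travel": [[0.27,-0.06,0],[0.54,-0.12,0],[0.8,-0.17,0],[1.0,-0.19,0],[1.0,-0.19,0]], "twist": [[0,0,0.04],[0,0,0.08],[0,0,0.11],[0,0,0.14],[0,0,0.14]], "claw": [-0.6,-0.6,-0.6,-0.6,-0.6]}}

```text
time: 32.65
eef_pos: [0.5885, 0.1338, 0.0819]
tcp_rot: [[0.167, 0.986, -0.004], [0.986, -0.167, -0.001], [-0.002, -0.003, -1.0]]
force: [-1.7, -2.1, -7.4]
gripper_width: 0.0225
```

Call:
{"method": "step_arm", "body": {"travel": [[0,-0.03,-0.15],[0,-0.03,-0.3],[0,-0.03,-0.45],[0,-0.03,-0.6],[0,-0.03,-0.7]], "twist": [[0,0,0],[0,0,0],[0,0,0],[0,0,0],[0,0,0]], "claw": [-0.6,-0.6,-0.6,-0.6,-0.6]}}

```text
time: 33.28
eef_pos: [0.5893, 0.1337, 0.0753]
tcp_rot: [[0.167, 0.986, -0.001], [0.986, -0.167, -0.001], [-0.001, -0.001, -1.0]]
force: [-5.0, -2.9, -6.9]
gripper_width: 0.0227
```

Call:
{"method": "step_arm", "body": {"travel": [[0,0,-0.12],[0,0,-0.24],[0,0,-0.36],[0,0,-0.48],[0,0,-0.55]], "twist": [[0,0,0],[0,0,0],[0,0,0],[0,0,0],[0,0,0]], "claw": [-0.6,-0.6,-0.6,-0.6,-0.6]}}

```text
time: 33.9
eef_pos: [0.5894, 0.1337, 0.0699]
tcp_rot: [[0.167, 0.986, -0.001], [0.986, -0.167, -0.001], [-0.001, -0.001, -1.0]]
force: [-5.2, -3.2, -5.8]
gripper_width: 0.023
```

Side force −5 N in x means the bar is against its turn limit. Relieving it, then the last millimetres.

Call:
{"method": "step_arm", "body": {"travel": [[-0.1,-0.05,0],[-0.13,-0.08,0],[-0.13,-0.08,0]], "twist": [[0,0,0],[0,0,0],[0,0,0]], "claw": [-0.6,-0.6,-0.6]}}

```text
time: 34.28
eef_pos: [0.5892, 0.1336, 0.0703]
tcp_rot: [[0.167, 0.986, 0.001], [0.986, -0.167, 0.001], [0.001, 0.001, -1.0]]
force: [-2.2, -1.3, -5.9]
gripper_width: 0.0229
```

Call:
{"method": "step_arm", "body": {"travel": [[0,0,-0.07],[0,0,-0.14],[0,0,-0.2],[0,0,-0.2]], "twist": [[0,0,0],[0,0,0],[0,0,0],[0,0,0]], "claw": [-0.6,-0.6,-0.6,-0.6]}}

```text
time: 34.78
eef_pos: [0.5891, 0.1334, 0.0681]
tcp_rot: [[0.167, 0.986, 0.001], [0.986, -0.167, 0.0], [0.001, 0.001, -1.0]]
force: [-1.4, 0.3, -7.3]
gripper_width: 0.0229
```

Call:
{"method": "step_arm", "body": {"travel": [[0,0,-0.05],[0,0,-0.1],[0,0,-0.1]], "twist": [[0,0,0],[0,0,0],[0,0,0]], "claw": [-0.6,-0.6,-0.6]}}

```text
time: 35.15
eef_pos: [0.5891, 0.1334, 0.0676]
tcp_rot: [[0.167, 0.986, 0.001], [0.986, -0.167, 0.0], [0.0, 0.001, -1.0]]
force: [-2.2, 0.5, -2.3]
gripper_width: 0.0228
```

Call:
{"method": "step_arm", "body": {"travel": [[-0.02,0,-0.05],[-0.02,0,-0.05],[-0.02,0,-0.05]], "twist": [[0,0,0],[0,0,0],[0,0,0]], "claw": [-0.6,-0.6,-0.6]}}

```text
time: 35.52
eef_pos: [0.5891, 0.1334, 0.0674]
tcp_rot: [[0.167, 0.986, 0.002], [0.986, -0.167, 0.0], [0.001, 0.002, -1.0]]
force: [-2.3, 1.8, 4.1]
gripper_width: 0.0229
```

Bar bears on the barrel (force +4 N, well below ledge height). Releasing and retreating upward.

Call:
{"method": "step_arm", "body": {"travel": [[0,0,0.02],[0,0,0.02],[0,0,0.02],[0,0,0.02]], "twist": [[0,0,0],[0,0,0],[0,0,0],[0,0,0]], "claw": [-0.5,-0.3,0,0]}}

```text
time: 36.02
eef_pos: [0.5889, 0.1331, 0.0665]
tcp_rot: [[0.167, 0.986, 0.001], [0.986, -0.167, -0.0], [-0.0, 0.001, -1.0]]
force: [-0.1, -0.5, -0.2]
gripper_width: 0.0427
```

Call:
{"method": "step_arm", "body": {"travel": [[0,0,3],[0,0,7],[0,0,10],[0,0,10],[0,0,10]], "twist": [[0,0,0],[0,0,0],[0,0,0],[0,0,0],[0,0,0]], "claw": [0.2,0.3,0.5,0.5,0.5]}}

```text
time: 36.65
eef_pos: [0.5879, 0.1331, 0.1658]
tcp_rot: [[0.167, 0.986, -0.001], [0.986, -0.167, -0.0], [-0.0, -0.001, -1.0]]
force: [-0.2, 0.7, -0.5]
gripper_width: 0.0639
```

Call:
{"method": "step_arm", "body": {"travel": [[0,0,0],[0,0,0],[0,0,0]], "twist": [[0,0,0],[0,0,0],[0,0,0]], "claw": [0.5,0.5,0.5]}}

```text
time: 37.02
eef_pos: [0.5883, 0.1332, 0.1661]
tcp_rot: [[0.167, 0.986, -0.001], [0.986, -0.167, -0.0], [-0.0, -0.001, -1.0]]
force: [0.4, 0.0, -0.6]
gripper_width: 0.0638
```

```bash
python3 - <<'E'
from h import *
c=cam('wrist');s=env.get_state();e=s['eef_pos'];print(e,s['force'],s['time'])
im=env.read_camera('wrist');save('w9',cv2.resize(im[40:310,130:430],None,fx=2,fy=2))
a=np.radians(-8.4)
W=lambda q:proj(c,[.590+(q[0]*np.cos(a)-q[1]*np.sin(a))/1e3,.133+(q[0]*np.sin(a)+q[1]*np.cos(a))/1e3,q[2]/1e3])
hsv=cv2.cvtColor(im,cv2.COLOR_RGB2HSV)
r=cv2.inRange(hsv,(0,170,60),(4,255,255))|cv2.inRange(hsv,(174,150,60),(180,255,255));r[:,:200]=0;r[:,360:]=0
cn=max(cv2.findContours(r,0,2)[0],key=cv2.contourArea);print('head',cv2.boundingRect(cn),'pred top centre lift5.5',W((0,0,92.5)),'edges',W((-12.5,0,92.5)),W((12.5,0,92.5)),'lift0',W((0,0,87)),'lift 10',W((0,0,97)))
for u in range(1):
    o=cv2.inRange(hsv,(5,150,60),(20,255,255));o[:,:280]=0;p=W((45,0,52));x=int(p[0]);q=np.argwhere(o[int(p[1])-25:int(p[1])+45,x-20:x+20])+[int(p[1])-25,x-20]
    print('collar px v,u',q.min(0),q.max(0),'pred u',W((42.5,0,52)),W((47.5,0,52)),'v',W((45,20,32)),W((45,-20,32)))
E
```

```text
[0.5883181  0.13320682 0.16607162] [ 0.44479643  0.00294148 -0.5551437 ] 37.025
head (267, 204, 30, 28) pred top centre lift5.5 [282.03760879 217.42439354] edges [266.24006015 217.71521336] [297.84642453 217.1333663 ] lift0 [282.00005583 215.09115599] lift 10 [282.06962961 219.41390871]
collar px v,u [177 324] [215 333] pred u [327.8608454  201.51098479] [333.28660601 201.40925849] v [327.86674995 175.64785709] [326.65050509 214.65804161]
```

View pics/w9.png

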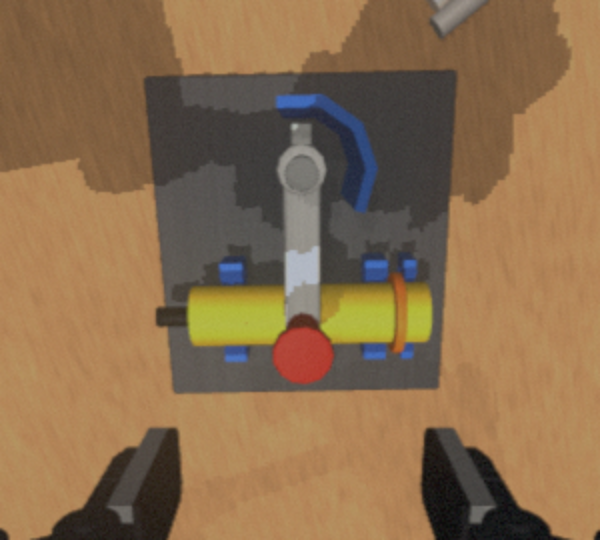

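Bar is square over the barrel: post (302,172), knob (303,354). The knob head matches the 5.5 mm lift prediction, the collar sits in the slot gap, and nothing is touching. Handing in.

```bash
python3 -c "
from station import env
print(env.close_job())"
```

```text
the job is handed in; nothing more can be done
None
```

The barrel is in the cradle under the clamp bar, and I handed the job in at about 37 s of the 72 s allowed. The hand-in gave no verdict, so the results below are from my own last checks.

**What I did:**
- **Bar aside:** I lifted the bar by its red knob to the soft stop, felt at about 24 mm of lift with a peak of about 15 N on the tool. I turned it aside about 1.36 rad, set it down on its ledge until the ledge took the load, and let go.
- **Barrel:** I laid it in the cradle with the collar in the slot. It seated at the expected height with light contact.
- **Clamping:** I brought the bar back and lowered it by hand onto the barrel, then released it.

**Last checks:**
- **Bar position:** it is square over the barrel, and the knob head appears where a lift of about 5.5 mm should put it, to about 1 px.
- **Collar and alignment:** the collar sits in the gap between the last two supports. In the view taken just after placing, the barrel's axis was within about 1 px of the cradle's.
- **Clear of the work:** the tool force is back to about zero and the gripper is clear.

**What disagreed or went less well:**
- **Grip on the head, not the neck:** the finger pads are taller than I expected and closed on the knob's head, so I lifted it by friction at 40 N.
- **Side force:** it passed the 5 N guideline a few times, reaching about 6 N for a moment while gripping and while lowering. I eased it each time and saw no sign of a wrench.
- **Clamp lift:** from the tool height it came to about 6.4 mm, against 5.5 mm in the image. Both are inside the 3.5–8.5 mm window.
- **Not measured:** I did not check the final positions of the cup, wreath and star. No move was aimed near them.

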